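# Roll a sample canister up the reader's ramp and start the reading

### The arm

A 6-joint arm with a two-finger parallel gripper is mounted at the origin on the work surface. World frame = base frame: x ahead of the robot, y to its left, z up, the work surface at z = 0. Lengths are in m, angles in rad, forces in N, time in s.
With the tool pointing down it reaches from about 0.375 to 0.9 m from the base axis. Payload 3.1 kg.
Tool frame: the origin (TCP) lies midway between the tips of the shut fingers; the grasp point (between the pads) lies 19 mm behind it; x points along the fingers, z is the direction in which the jaws open and shut, and the axes are right-handed (so a half turn about x gives the same grasp; the last joint's range is limited). The gripper opens to 85 mm and grips with 20 to 120 N. Pads are 22 mm wide; open, the fingers measure 114 mm over their backs; the gripper's body (76 mm by 85 mm) begins 54 mm behind the grasp point. The pads swing forward as they close: fully open they stand 13 mm farther back than shut.
Start: joints at [1.06, 0.527, 1.433, -0, 1.181, -0.178], TCP at [0.204, 0.591, 0.231] pointing down, gripper open.
Joint ranges: [-3.08, 3.08], [-0.75, 2.2], [0.22, 2.44], [-1.43, 4.57], [0, 2.65], [-2.85, 2.85]. Speed limits (rad/s): [2.79, 2.79, 3.14, 3.14, 3.14, 3.14].

### API

Orientations are given as a unit quaternion [x, y, z, w].
In Python, from station import telemetry, optics, manip gives the robot as it stands.
- The arm moves only by the tool step_arm, never from a script. Its argument "commands" is a list of rows, each a list of 4 numbers: the shift along the tool's x, y, z in m, then the turn about the tool's x in rad. A call has 1 to 8 rows; each row is the pose to reach, as a shift and turn from the pose measured when the call began, along the tool's axes at that moment; what a row does not reach only later rows make up. A row lasts 1/12 s, in which the tool goes at most 41.7 mm and 7.16 degrees, less where a joint would pass 70% of its speed; a pose out of reach is approached as far as the arm can. A call with a gripper value outside its range is refused whole. "jaw" is the finger opening in m, from 0 to 0.0854, set as the call begins (left out, the last holds). The fingers move at their own pace and stop on an object; "grip_force" is the grip in N (left out, the last holds). Time passes only in rows, so rows that repeat a pose let the fingers close. It gives the time, the measured TCP pose, the force and the opening at its end, in the units of the state.
- telemetry.sense(): the state, without advancing time (a new reading comes with each control period).
- optics.snapshot(name): name is "scene" or "top" or "wrist"; returns the picture (480x640x3 uint8, red, green, blue); there is no depth.
- optics.camera_params(name): a dict with "mtx" (3x3 intrinsics, pixels), "k1" (the pictures are not rectified: a ray, as slopes to the right and down, at radius r is drawn at 1 + k1 r^2 times it, then the intrinsics apply), "origin" and "attitude" of the camera in the world. Camera axes: x right, y down, z forward; pixel columns grow to the right and rows downward; lengths in m; the calibration is good to about 2 mm. A picture is of the moment at which its call begins: read the wrist's pose just before it. camera_params takes no time and is no camera call; for the wrist camera it gives the pose at the moment of the call.
- manip.sign_off(): hands the job in, once; it reports no verdict.
The state is a dict: "t": time; "q": joint angles; "qd": joint speeds; "tau": joint torques, N m; "tcp_pos": TCP position; "tool_rot": TCP orientation; "force": force on the tool from outside, world axes, zero at the start; "ft_torque": the same for the moment, N m; "finger_gap": opening from 0.0 (shut) to 1.0 (fully open).
Only numpy, scipy, OpenCV 4.12 (cv2) and the standard library are available. Lean on these libraries where they do the work, as an engineer would, in place of code of your own. Each camera call takes 0.05 s, during which the arm holds its last target.

### The job

Push the white canister that lies at the foot of the reading stand's ramp slowly up the ramp with the fingers, over the crest, until it lies in the dip against the black stop; keep it in touch with the fingers all the way up so that it never rolls back or runs off on its own, and do not lift or carry it. Then press the green start button fully down and let go of it. Leave everything else on the bench standing where it is.

Things in the scene. Friction and masses are not known exactly. Their poses are not given: they have to be found in the camera images.
- stand: Reading stand, fixed, white, blue 8 mm guides 10 mm above the lane (108 mm wide), grey ramp, black stop. Origin under its middle on the table; x uphill, z up. Along x (mm): lip -150 to -144 (18 high); level landing to -50 (surface 12 above the table); 8.5 degree ramp to the crest at 90 (surface 33 high); dip falling 7 degrees to the stop's face at 143 (78 high); housing to 206 (85 high).
- ramp: The ramp surface, part of the stand. Origin on the ramp's lower edge, middle of the lane, 12 mm above the table; x points up the slope, z square to its surface, y across the lane. 142 mm long.
- nest (a point): Where the canister's centre lies when it rests in the dip against the stop: in the stand's frame 117 mm uphill of its origin, mid-lane, 56 mm above the table. Axes as the stand's.
- canister: White closed canister with orange bands, smooth plastic, a cylinder 52 mm in diameter and 100 mm long, 120 to 250 g, lying across the lane on the landing. Origin at its centre; y is the cylinder's axis. It rolls freely: left alone on the ramp it rolls back down, and past the crest it rolls the last 2 to 3 cm into the dip by itself and stays there.
- console: White start console, fixed, 85 x 85 mm and 40 high, carrying the green start button in its middle. Origin at the centre of its underside.
- start_top (a point): Centre of the top face of the green start button (32 mm in diameter), when not pressed about 62 mm above the table. It is pressed straight down.
- start (a joint): Travel of the green start button: 0 = released, 0.006 m = fully down; a spring (about 5 N fully down) brings it back.
- tube_rack: Bystander, loose: green rack 70 x 110 mm with white-capped tubes, 54 mm high. It and the console may change places. Origin under its middle.
- tip_box: Bystander, loose: clear box 85 x 120 mm, 55 high, red deck with yellow tips, clear lid standing open behind. Origin under its middle.
- spare_canister: Bystander, loose: blue canister standing upright, 52 mm in diameter, 114 high with its white cap. Origin under its middle.
- jar: Bystander, loose: amber jar, 64 mm in diameter, 90 high. Origin under its middle.
- vial: Bystander, loose: small vial with red cap, 26 mm in diameter, 50 high. Origin under its middle.
Things that resemble listed ones, but are neither listed nor needed, are in the scene too. Leave any pink or red look-alike of the canister alone.

How it is judged:
By the outcome, as a careful person would: the job done as asked, in the order asked, and still so for the second after the job is handed in, with the robot touching nothing.
It also fails if it takes over 54 s, if anything falls off the work surface, if the arm or the gripper's body presses on something with over 40 N, if the wrist force passes 120 N, or if a joint passes its speed limit or range.

## Working session

There is one attempt and no reset: what is moved stays moved. The work goes in short steps, Python scripts to look and compute and a tool call to move; the robot and the scene stay as the last step left them, time stands still between calls to the robot, and variables do not carry over. Pictures are saved under pics/ and viewed, and the job is handed in when it is done.

Besides the shell and the picture viewer there is one more tool, called after ">>>" as a command line: name --pt "numbers of a row" for each row, then --argument value for the rest. step_arm: Moves the arm, as the interface text tells. Its arguments: {"type":"object","properties":{"commands":{"type":"array","items":{"type":"array","items":{"type":"number"}}},"jaw":{"type":"number"},"grip_force":{"type":"number"}},"required":["commands"]}

```bash
mkdir -p pics; ls
cat > h.py <<'E'
import numpy as np, cv2
from station import telemetry, optics, manip
from scipy.spatial.transform import Rotation as R
def save(name,fn):
    im=optics.snapshot(name); cv2.imwrite('pics/'+fn,im[:,:,::-1]); return im
E
python3 - <<'E'
from h import *
s=telemetry.sense(); print(s)
for n in ('scene','top','wrist'):
    print(n,optics.camera_params(n))
save('scene','s0.png'); save('top','t0.png')
E
```

```text
pics
{'t': 0.0, 'q': array([ 1.06049107e+00,  5.28466033e-01,  1.43390325e+00,  7.32784347e-05,
        1.18138002e+00, -1.78453752e-01]), 'qd': array([ 8.88973911e-04,  1.98916891e-03,  7.78068279e-05,  1.53127918e-03,
       -2.30697990e-03, -9.43500237e-04]), 'tau': array([-1.42617482e-03, -4.42354238e+01, -1.78020859e+01, -6.32866813e-04,
        8.65912327e-03,  1.49735132e-05]), 'tcp_pos': array([0.20319575, 0.59029901, 0.23033339]), 'tool_rot': array([-0.41084576,  0.57642081,  0.41023814,  0.57502129]), 'force': array([0.76275641, 0.26793091, 0.05662125]), 'ft_torque': array([-0.03460994,  0.00343074, -0.01517569]), 'finger_gap': 0.9982108391033093}
scene {'mtx': array([[453.13907786,   0.        , 322.43597842],
       [  0.        , 453.13907786, 242.01862335],
       [  0.        ,   0.        ,   1.        ]]), 'k1': -0.07362907830056904, 'origin': array([ 0.89580089, -0.26189276,  0.69988063]), 'attitude': array([ 0.82882607,  0.48318688, -0.14754327, -0.24043453])}
top {'mtx': array([[461.80350454,   0.        , 323.3765226 ],
       [  0.        , 461.80350454, 234.5217452 ],
       [  0.        ,   0.        ,   1.        ]]), 'k1': -0.06092015327658995, 'origin': array([ 0.36243984, -0.06942766,  1.02308072]), 'attitude': array([-0.64520897,  0.75718256, -0.07656439,  0.06721502])}
wrist {'mtx': array([[333.57338925,   0.        , 321.68934887],
       [  0.        , 333.57338925, 243.20556028],
       [  0.        ,   0.        ,   1.        ]]), 'k1': -0.023056940183712963, 'origin': array([0.13527295, 0.61417955, 0.37300097]), 'attitude': array([0.80552226, 0.57583484, 0.07936791, 0.11510369])}
```

View pics/s0.png

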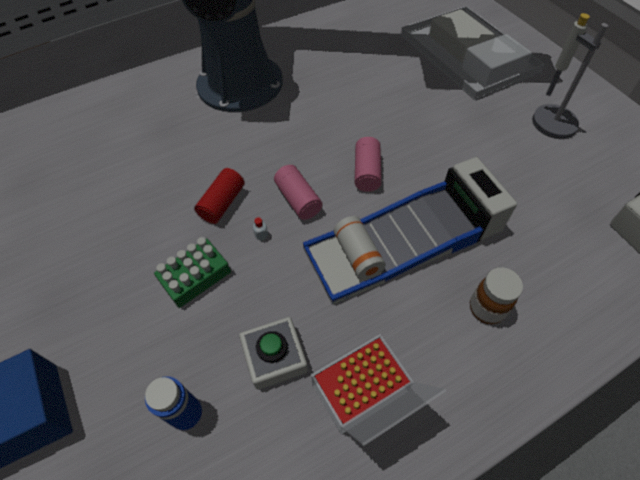

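View pics/t0.png

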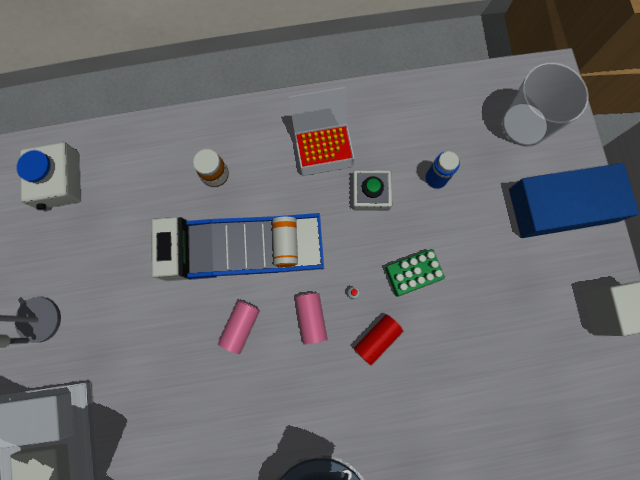

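Run:
```python
import cv2
t=cv2.imread('pics/t0.png'); s=cv2.imread('pics/s0.png')
cv2.imwrite('pics/t0z.png',cv2.resize(t[160:310,140:410],None,fx=2.9,fy=2.9,interpolation=cv2.INTER_CUBIC))
cv2.imwrite('pics/s0z.png',cv2.resize(s[140:400,230:530],None,fx=2.3,fy=2.3,interpolation=cv2.INTER_CUBIC))
```

```text
(no output)
```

View pics/t0z.png

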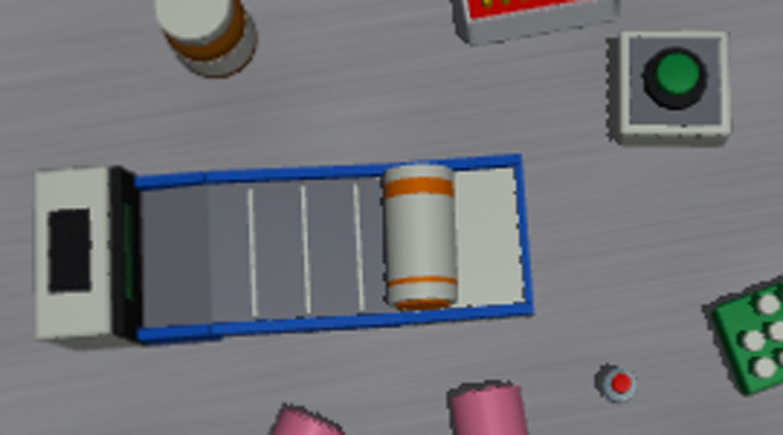

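View pics/s0z.png

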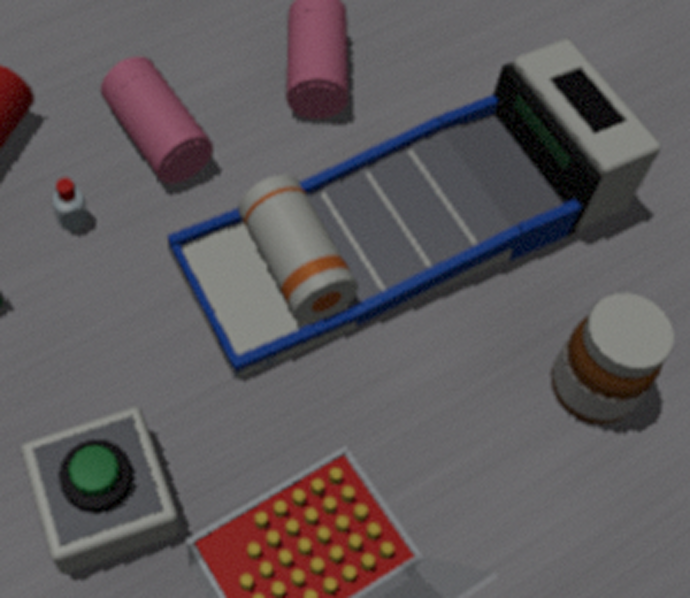

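```bash
cat >> h.py <<'E'
def ray(cam,uv,cp=None):
    c=cp or optics.camera_params(cam)
    p=cv2.undistortPoints(np.array([[uv]],float),c['mtx'],np.array([c['k1'],0,0,0.]))[0,0]
    d=R.from_quat(c['attitude']).apply([p[0],p[1],1.]); return c['origin'],d/np.linalg.norm(d)
def onz(cam,uv,z,cp=None):
    o,d=ray(cam,uv,cp); return o+d*(z-o[2])/d[2]
def tri(a,b):
    (o1,d1),(o2,d2)=a,b
    A=np.stack([d1,-d2],1); x=np.linalg.lstsq(A,o2-o1,rcond=None)[0]
    p,q=o1+x[0]*d1,o2+x[1]*d2; return (p+q)/2,np.linalg.norm(p-q)
E
python3 - <<'E'
from h import *
np.set_printoptions(precision=4,suppress=True)
T=lambda u,v:(140+u/2.9-.33,160+v/2.9-.33)
S=lambda u,v:(230+u/2.3-.28,140+v/2.3-.28)
for n,t,s,z in [('lipfar',(521,155),(238,366),.020),('lipnear',(532,313),(172,240),.020),
  ('hsA',(36,170),(655,150),.085),('hsB',(36,338),(568,42),.085),('hsC',(108,168),(583,205),.085),('hsD',(115,335),(505,65),.085),
  ('btn',(678,73),(95,468),.062)]:
    print(n,onz('top',T(*t),z),onz('scene',S(*s),z),tri(ray('top',T(*t)),ray('scene',S(*s))))
for cam,f in (('top','t0'),('scene','s0')):
    im=cv2.imread(f'pics/{f}.png'); h=cv2.cvtColor(im,cv2.COLOR_BGR2HSV)
    def comp(m):
        n,l,st,c=cv2.connectedComponentsWithStats(m); return [(st[i].tolist(),c[i]) for i in range(1,n) if st[i][4]>15]
    print(cam,'orange',comp(cv2.inRange(h,(8,130,110),(16,255,255))))
    print(cam,'green',comp(cv2.inRange(h,(50,90,50),(85,255,255)))[:12])
E
```

```text
lipfar [ 0.6177 -0.0981  0.02  ] [ 0.6164 -0.0942  0.02  ] (array([ 0.6174, -0.0966,  0.0238]), np.float64(0.003178122823815625))
lipnear [ 0.4951 -0.0871  0.02  ] [ 0.4981 -0.0848  0.02  ] (array([ 0.496 , -0.0856,  0.0174]), np.float64(0.0032677836563344575))
hsA [0.6466 0.2539 0.085 ] [0.6448 0.2488 0.085 ] (array([0.6453, 0.2521, 0.0843]), np.float64(0.004756480779686292))
hsB [0.5241 0.2643 0.085 ] [0.5275 0.2628 0.085 ] (array([0.525 , 0.266 , 0.0809]), np.float64(0.0005174697495829316))
hsC [0.6396 0.2013 0.085 ] [0.6563 0.1685 0.085 ] (array([0.6451, 0.2037, 0.0483]), np.float64(0.0180946442765198))
hsD [0.5174 0.208  0.085 ] [0.5221 0.2028 0.085 ] (array([0.5181, 0.2091, 0.078 ]), np.float64(0.001962977367300221))
btn [ 0.651  -0.2232  0.062 ] [ 0.6509 -0.2201  0.062 ] (array([ 0.651 , -0.2216,  0.0635]), np.float64(0.0028824286325833557))
top orange [([305, 147, 5, 16, 21], array([307.4286, 154.8571])), ([274, 221, 22, 7, 121], array([284.562 , 223.7934])), ([275, 255, 22, 3, 39], array([285.2564, 256.1282])), ([278, 263, 17, 2, 19], array([285.6316, 263.4211]))]
top green [([366, 178, 15, 15, 167], array([373.3293, 185.    ])), ([386, 249, 59, 47, 931], array([412.8754, 272.7766]))]
scene orange [([355, 252, 22, 14, 113], array([365.0442, 257.0265]))]
scene green [([206, 239, 6, 6, 19], array([207.6842, 241.6842])), ([155, 245, 73, 55, 995], array([191.0342, 271.7608])), ([260, 333, 21, 21, 339], array([269.941 , 343.3186]))]
```

Run:
```python
from h import *
np.set_printoptions(precision=4,suppress=True)
T=lambda u,v:(140+u/2.9-.33,160+v/2.9-.33)
O=np.array([.5689,.0554]);a=np.radians(85.1);u=np.array([np.cos(a),np.sin(a)]);v=np.array([-u[1],u[0]])
def st(p): d=p[:2]-O; return d@u*1000,d@v*1000
for n,t,z in [('L',(386,235),.038),('R',(456,235),.038),('bandtop',(420,187),.064),('bandbot',(420,280),.064),('farend',(418,163),.055),('nearend',(422,296),.06)]:
    p=onz('top',T(*t),z); print(n,p,st(p))
# scene band end face centre
p=onz('scene',(230+326/2.3,140+302/2.3),.038); print('endface',p,st(p))
# ramp marks/edges: landing/ramp edge, crest
for n,t,z in [('crest',(211,255),.033),('stopface',(141,255),.027)]:
    p=onz('top',T(*t),z); print(n,p,st(p))
for n,t,z in [('jartop',(195,12),.09),('tipboxR',(617,12),.055),('tipboxL',(472,42),.0),('con',(610,137),.04),('con2',(728,137),.04),('con3',(622,33),.04),('con4',(730,33),.04),('vial',(620,383),.05)]:
    print(n,onz('top',T(*t),z))
for n,t in [('lid1',(291,95)),('lid2',(344,88)),('spare',(447,162))]:
    print(n,onz('top',t,.114))
s=telemetry.sense(); print(R.from_quat(s['tool_rot']).as_matrix(), s['t'], s['tcp_pos'])
print('btn',onz('top',(373.33,185),.062),onz('scene',(269.94,343.3),.062))
```

```text
L [0.5682 0.012  0.038 ] (np.float64(-43.29753564416323), np.float64(-2.9721979002372665))
R [ 0.5598 -0.0399  0.038 ] (np.float64(-95.68559247187902), np.float64(0.9096270686149851))
bandtop [ 0.5944 -0.0198  0.064 ] (np.float64(-72.71561678148628), np.float64(-31.799432909295973))
bandbot [ 0.5259 -0.01    0.064 ] (np.float64(-68.80443453207344), np.float64(37.26191853039601))
farend [ 0.615  -0.0204  0.055 ] (np.float64(-71.60728867318036), np.float64(-52.359425620607674))
nearend [ 0.5147 -0.0095  0.06  ] (np.float64(-69.2795742381336), np.float64(48.447276211044745))
endface [ 0.6118 -0.0175  0.038 ] (np.float64(-68.93096575083968), np.float64(-48.98303903916366))
crest [0.575  0.1451 0.033 ] (np.float64(89.90564560128912), np.float64(1.6059447232506354))
stopface [0.5847 0.1994 0.027 ] (np.float64(144.814774240595), np.float64(-3.48491448627258))
jartop [0.7462 0.1248 0.09  ]
tipboxR [ 0.7084 -0.1871  0.055 ]
tipboxL [ 0.7215 -0.0745  0.    ]
con [ 0.6158 -0.1665  0.04  ]
con2 [ 0.6016 -0.2551  0.04  ]
con3 [ 0.6962 -0.1898  0.04  ]
con4 [ 0.6831 -0.2723  0.04  ]
vial [ 0.4306 -0.1414  0.05  ]
lid1 [ 0.8634 -0.0763  0.114 ]
lid2 [ 0.8615 -0.192   0.114 ]
spare [ 0.6603 -0.376   0.114 ]
[[-0.0009 -0.9455  0.3257]
 [-0.0017  0.3257  0.9455]
 [-1.      0.0003 -0.002 ]] 0.1 [0.2032 0.5904 0.2304]
btn [ 0.6507 -0.2228  0.062 ] [ 0.6502 -0.2216  0.062 ]
```

Run:
```python
from h import *
np.set_printoptions(precision=4,suppress=True)
print(onz('top',(37,318),0),onz('scene',(556,122),0))
print('rodtop',[onz('scene',(602,30),z) for z in (.2,.3,.4)])
print('buretop',[onz('scene',(584,18),z) for z in (.2,.3,.4)], 'burbot',[onz('scene',(551,93),z) for z in (.1,.2)])
print('toprod',[onz('top',(2,317),z) for z in (.1,.2,.3)],[onz('top',(2,341),z) for z in (.1,.2,.3)])
save('wrist','w0.png')
```

```text
[0.4853 0.5645 0.    ] [0.4796 0.5687 0.    ]
rodtop [array([0.4509, 0.6191, 0.2   ]), array([0.5399, 0.4429, 0.3   ]), array([0.6289, 0.2666, 0.4   ])]
buretop [array([0.4034, 0.6192, 0.2   ]), array([0.5019, 0.443 , 0.3   ]), array([0.6004, 0.2667, 0.4   ])] burbot [array([0.4713, 0.5058, 0.1   ]), array([0.5421, 0.3778, 0.2   ])]
toprod [array([0.4861, 0.5771, 0.1   ]), array([0.4727, 0.5071, 0.2   ]), array([0.4593, 0.4371, 0.3   ])] [array([0.4379, 0.5788, 0.1   ]), array([0.4297, 0.5086, 0.2   ]), array([0.4215, 0.4384, 0.3   ])]
```

View pics/w0.png

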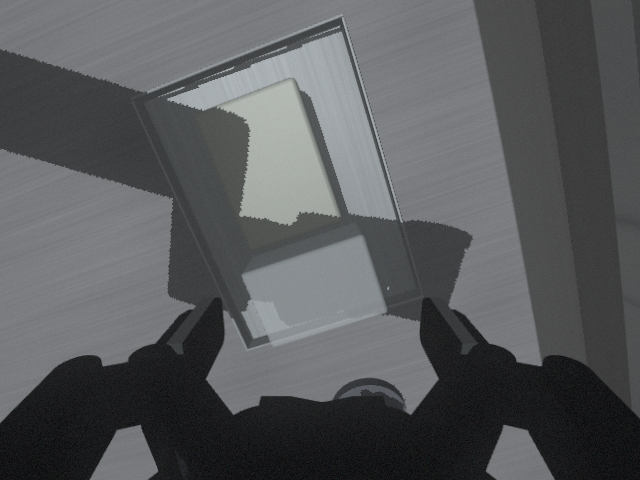

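>>> step_arm --pt "0 -0.22 -0.204 0.53" --pt "0 -0.22 -0.204 0.53" --pt "0 -0.22 -0.204 0.53" --pt "0 -0.22 -0.204 0.53" --pt "0 -0.22 -0.204 0.53" --pt "0 -0.22 -0.204 0.53" --pt "0 -0.22 -0.204 0.53" --pt "0 -0.22 -0.204 0.53" --jaw 0.045

```text
t: 0.82
tcp_pos: [0.3467, 0.3214, 0.2307]
tool_rot: [-0.245, 0.664, 0.243, 0.663]
force: [-0.5, -0.7, 0.6]
finger_gap: 0.526
```

```bash
cat >> h.py <<'E'
O=np.array([.5689,.0554]);_a=np.radians(85.1);U=np.array([np.cos(_a),np.sin(_a)]);V=np.array([-U[1],U[0]])
def rel(sx,sy,z,s=None):
    """tool-frame shift+turn to stand coords (m), tool z along -V"""
    s=s or telemetry.sense(); M=R.from_quat(s['tool_rot']).as_matrix()
    p=np.r_[O+sx*U+sy*V,z]; d=M.T@(p-s['tcp_pos'])
    az=np.degrees(np.arctan2(M[1,2],M[0,2])); turn=(az+4.9+180)%360-180
    c=s['tcp_pos'][:2]-O
    print('t %.2f'%s['t'],'tcp',np.round(s['tcp_pos'],4),'stand',np.round([c@U,c@V],4),'tilt',np.round(M[:,0],3),'F',np.round(s['force'],1),'gap',round(s['finger_gap'],3))
    print('shift',np.round(d,4),'turn',round(np.radians(turn),3),'q',np.round(s['q'],2))
E
python3 -c "
from h import *
rel(-.128,0,.15)"
```

```text
t 0.82 tcp [0.3467 0.3214 0.2307] stand [0.2461 0.2441] tilt [-0.001 -0.004 -1.   ] F [-0.5 -0.7  0.6] gap 0.526
shift [ 0.0821 -0.4365 -0.0937] turn 0.79 q [ 0.51  0.33  1.8  -0.    1.02 -0.19]
```

>>> step_arm --pt "0.0 -0.4365 -0.0937 0.79" --pt "0.0 -0.4365 -0.0937 0.79" --pt "0.0 -0.4365 -0.0937 0.79" --pt "0.0 -0.4365 -0.0937 0.79" --pt "0.0 -0.4365 -0.0937 0.79" --pt "0.0 -0.4365 -0.0937 0.79" --pt "0.03 -0.4365 -0.0937 0.79" --pt "0.05 -0.4365 -0.0937 0.79"

```text
t: 1.48
tcp_pos: [0.5031, 0.032, 0.2154]
tool_rot: [0.029, 0.705, -0.032, 0.707]
force: [0.6, 1.1, -0.3]
finger_gap: 0.529
```

```bash
python3 -c "
from h import *
rel(-.128,0,.11)"
```

```text
t 1.48 tcp [0.5031 0.032  0.2154] stand [-0.029   0.0635] tilt [ 0.002 -0.004 -1.   ] F [ 0.6  1.1 -0.3] gap 0.529
shift [ 0.106  -0.0985  0.0634] turn -0.002 q [-0.16  0.39  1.75 -0.    1.   -0.07]
```

>>> step_arm --pt "0.02 -0.0985 0.0634 0" --pt "0.04 -0.0985 0.0634 0" --pt "0.07 -0.0985 0.0634 0" --pt "0.1 -0.0985 0.0634 0" --pt "0.106 -0.0985 0.0634 0" --pt "0.106 -0.0985 0.0634 0" --pt "0.106 -0.0985 0.0634 0"

```text
t: 2.07
tcp_pos: [0.5571, -0.0711, 0.1097]
tool_rot: [0.03, 0.706, -0.032, 0.707]
force: [-0.2, -0.3, 0.5]
finger_gap: 0.527
```

```bash
python3 -c "
from h import *
save('wrist','w1.png');save('scene','s1.png');rel(-.128,0,.024)"
```

```text
t 2.17 tcp [ 0.5586 -0.0712  0.1117] stand [-0.127  -0.0005] tilt [ 0.005 -0.005 -1.   ] F [ 0.5 -0.5 -0.5] gap 0.526
shift [ 0.0877 -0.0006 -0.001 ] turn -0.001 q [-0.32  0.61  1.7  -0.    0.83 -0.23]
```

View pics/w1.png

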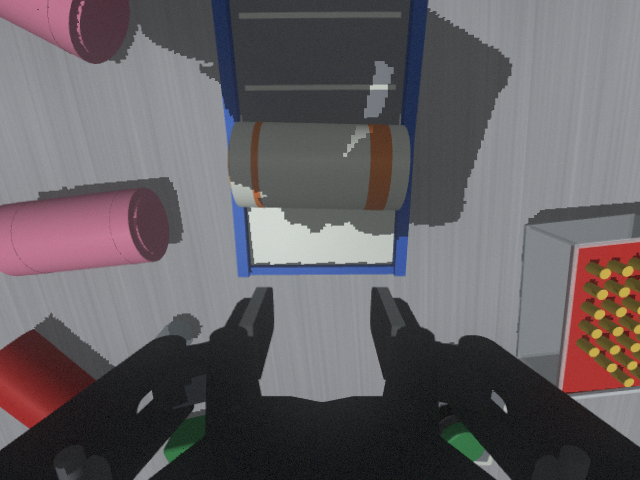

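View pics/s1.png

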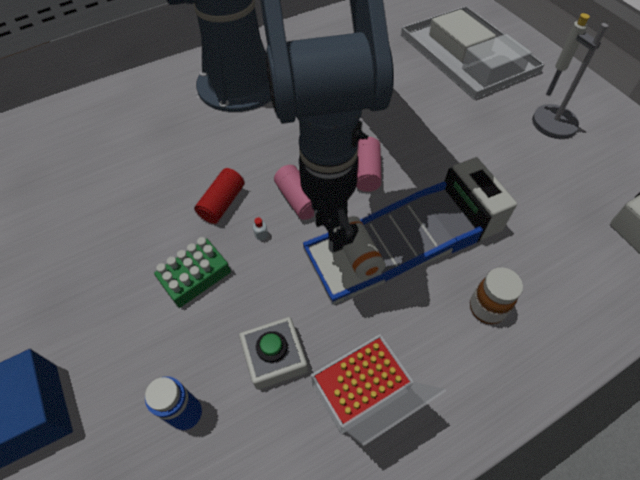

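>>> step_arm --pt "0.03 -0.001 -0.001 0" --pt "0.06 -0.001 -0.001 0" --pt "0.078 -0.001 -0.001 0" --pt "0.085 -0.001 -0.001 0" --pt "0.0875 -0.001 -0.001 0" --pt "0.0875 -0.001 -0.001 0"

```text
t: 2.67
tcp_pos: [0.5587, -0.0721, 0.0254]
tool_rot: [0.028, 0.704, -0.032, 0.709]
force: [0.6, -0.2, 0.5]
finger_gap: 0.526
```

```bash
python3 -c "
from h import *
rel(-.108,0,.024)"
```

```text
t 2.67 tcp [ 0.5587 -0.0721  0.0254] stand [-0.1279 -0.0008] tilt [ 0.007 -0.005 -1.   ] F [ 0.6 -0.2  0.5] gap 0.526
shift [ 0.0013  0.0199 -0.0008] turn 0.0 q [-0.33  0.75  1.73 -0.    0.64 -0.24]
```

>>> step_arm --pt "0.001 0.003 -0.0008 0" --pt "0.001 0.006 -0.0008 0" --pt "0.001 0.009 -0.0008 0" --pt "0.001 0.011 -0.0008 0" --pt "0.001 0.013 -0.0008 0" --pt "0.001 0.014 -0.0008 0" --pt "0.001 0.015 -0.0008 0" --pt "0.001 0.0155 -0.0008 0"

```text
t: 3.33
tcp_pos: [0.5593, -0.0564, 0.0243]
tool_rot: [0.028, 0.704, -0.032, 0.709]
force: [0.3, -0.9, -0.0]
finger_gap: 0.528
```

```bash
python3 -c "
from h import *
im=save('scene','s2.png');rel(-.108,0,.024)
cv2.imwrite('pics/s2z.png',cv2.resize(im[170:310,290:430,::-1],None,fx=4,fy=4))
w=save('wrist','w2.png')"
```

```text
t 3.38 tcp [ 0.5593 -0.0564  0.0243] stand [-0.1123  0.    ] tilt [ 0.007 -0.005 -1.   ] F [ 0.4 -0.8 -0.2] gap 0.53
shift [0.0003 0.0043 0.    ] turn 0.001 q [-0.3   0.76  1.74 -0.01  0.64 -0.21]
```

View pics/s2z.png

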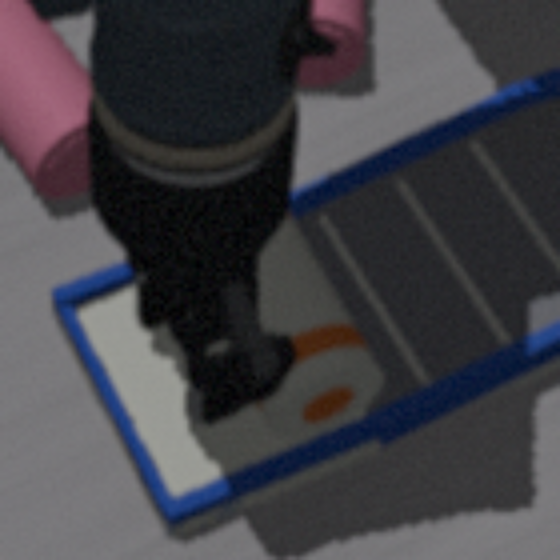

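View pics/w2.png

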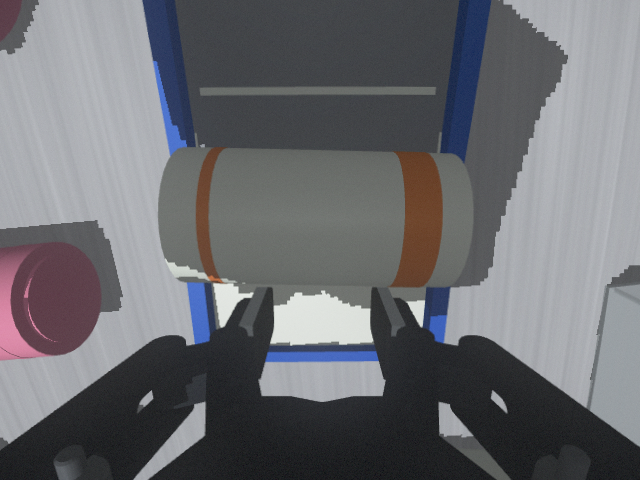

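>>> step_arm --pt "0 0.001 0 0" --pt "0 0.002 0 0" --pt "0 0.003 0 0" --pt "0 0.004 0 0" --pt "0 0.005 0 0" --pt "0 0.006 0 0" --pt "0 0.007 0 0" --pt "0 0.008 0 0"

```text
t: 4.1
tcp_pos: [0.56, -0.0484, 0.0243]
tool_rot: [0.028, 0.704, -0.032, 0.709]
force: [0.2, 0.6, 0.6]
finger_gap: 0.525
```

```bash
cat >> h.py <<'E'
def edges(fn):
    w=save('wrist',fn); g=cv2.cvtColor(w,cv2.COLOR_RGB2HSV)
    m=cv2.inRange(g,(5,120,50),(18,255,255)); out=[]
    n,l,st,c=cv2.connectedComponentsWithStats(m)
    for i in range(1,n):
        if st[i][4]>100: out.append((st[i].tolist(),np.round(c[i],1)))
    print('orange',out)
E
python3 -c "
from h import *
rel(-.09,0,.024);edges('w3.png')"; python3 -c "
import h,cv2,numpy as np
g=cv2.cvtColor(cv2.imread('pics/w2.png'),cv2.COLOR_BGR2HSV);m=cv2.inRange(g,(5,120,50),(18,255,255))
n,l,st,c=cv2.connectedComponentsWithStats(m);print(st[st[:,4]>100])"
```

```text
t 4.10 tcp [ 0.56   -0.0484  0.0243] stand [-0.1042  0.    ] tilt [ 0.007 -0.005 -1.   ] F [0.2 0.6 0.6] gap 0.525
shift [0.0002 0.0142 0.0001] turn 0.001 q [-0.28  0.76  1.74 -0.01  0.64 -0.19]
orange [([198, 164, 28, 133, 1437], array([207.3, 228.5])), ([391, 168, 50, 133, 4640], array([418.4, 233.7]))]
[[     0      0    640    480 300962]
 [   196    147     28    136   1453]
 [   392    151     50    136   4785]]
```

>>> step_arm --pt "0 0.001 0 0" --pt "0 0.002 0 0" --pt "0 0.003 0 0" --pt "0 0.004 0 0" --pt "0 0.005 0 0" --pt "0 0.006 0 0"

```text
t: 4.65
tcp_pos: [0.5605, -0.0422, 0.0242]
tool_rot: [0.028, 0.704, -0.032, 0.709]
force: [-0.4, 0.4, -0.8]
finger_gap: 0.531
```

```bash
python3 -c "
from h import *
rel(-.05,0,.024);edges('w4.png')"
```

```text
t 4.65 tcp [ 0.5605 -0.0422  0.0242] stand [-0.098   0.0001] tilt [ 0.007 -0.005 -1.   ] F [-0.4  0.4 -0.8] gap 0.531
shift [-0.      0.048   0.0001] turn 0.001 q [-0.27  0.76  1.74 -0.01  0.64 -0.18]
orange [([199, 164, 28, 133, 1420], array([207.8, 228.5])), ([392, 168, 49, 133, 4625], array([418.9, 233.5]))]
```

View pics/w4.png

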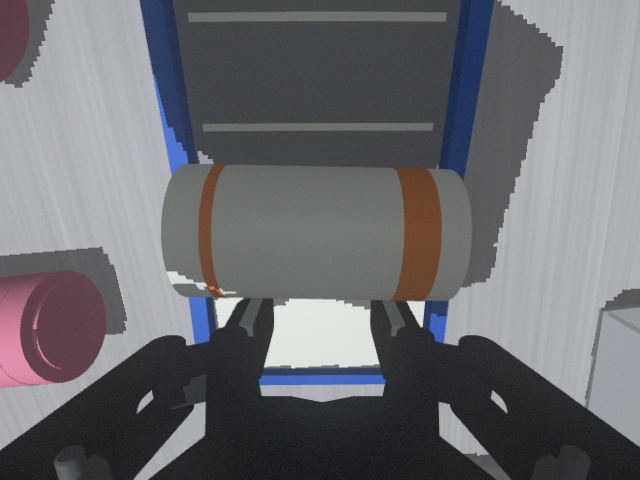

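>>> step_arm --pt "0 0.001 0 0" --pt "0 0.002 0 0" --pt "0 0.003 0 0" --pt "0 0.0042 0 0" --pt "0 0.0054 0 0" --pt "0 0.0067 0 0" --pt "0 0.008 0 0" --pt "0 0.0095 0 0"

```text
t: 5.37
tcp_pos: [0.5613, -0.0325, 0.0242]
tool_rot: [0.028, 0.704, -0.032, 0.709]
force: [0.2, -0.8, 0.2]
finger_gap: 0.527
```

```bash
python3 -c "
from h import *
rel(-.075,0,.026);edges('w5.png')"
```

```text
t 5.37 tcp [ 0.5613 -0.0325  0.0242] stand [-0.0882  0.0001] tilt [ 0.007 -0.005 -1.   ] F [ 0.2 -0.8  0.2] gap 0.527
shift [-0.0019  0.0132  0.0001] turn 0.001 q [-0.25  0.76  1.74 -0.01  0.64 -0.17]
orange [([199, 165, 28, 133, 1438], array([208.6, 229.8])), ([393, 168, 49, 133, 4625], array([419.8, 233.6]))]
```

>>> step_arm --pt "-0.0002 0.0015 0 0" --pt "-0.0004 0.003 0 0" --pt "-0.0007 0.0045 0 0" --pt "-0.0009 0.006 0 0" --pt "-0.0011 0.0075 0 0" --pt "-0.0013 0.009 0 0" --pt "-0.0016 0.0105 0 0" --pt "-0.0018 0.012 0 0"

```text
t: 6.08
tcp_pos: [0.5622, -0.0201, 0.0259]
tool_rot: [0.028, 0.704, -0.032, 0.709]
force: [0.6, -0.8, 1.5]
finger_gap: 0.528
```

```bash
python3 -c "
from h import *
rel(-.06,0,.028);edges('w6.png')"
```

```text
t 6.08 tcp [ 0.5622 -0.0201  0.0259] stand [-0.0758  0.0002] tilt [ 0.007 -0.005 -1.   ] F [ 0.6 -0.8  1.5] gap 0.528
shift [-0.0021  0.0158  0.0002] turn 0.001 q [-0.23  0.75  1.74 -0.01  0.65 -0.14]
orange [([199, 168, 27, 133, 1436], array([208.5, 233.2])), ([393, 168, 49, 132, 4629], array([419.3, 233.3]))]
```

>>> step_arm --pt "-0.0003 0.0018 0 0" --pt "-0.0005 0.0036 0 0" --pt "-0.0008 0.0055 0 0" --pt "-0.0011 0.0074 0 0" --pt "-0.0014 0.0093 0 0" --pt "-0.0017 0.0112 0 0" --pt "-0.002 0.0131 0 0" --pt "-0.0022 0.015 0 0"

```text
t: 6.8
tcp_pos: [0.5635, -0.0046, 0.0282]
tool_rot: [0.028, 0.704, -0.031, 0.709]
force: [0.4, -1.0, 1.4]
finger_gap: 0.529
```

```bash
python3 -c "
from h import *
rel(-.044,0,.0305);edges('w7.png')"
```

```text
t 6.80 tcp [ 0.5635 -0.0046  0.0282] stand [-0.0602  0.0003] tilt [ 0.007 -0.005 -1.   ] F [ 0.4 -1.   1.4] gap 0.529
shift [-0.0024  0.0162  0.0003] turn 0.001 q [-0.2   0.75  1.73 -0.01  0.65 -0.12]
orange [([200, 168, 26, 133, 1419], array([208.6, 232.4])), ([393, 168, 49, 132, 4648], array([419.7, 233.2]))]
```

>>> step_arm --pt "-0.0003 0.002 0 0" --pt "-0.0006 0.004 0 0" --pt "-0.0009 0.006 0 0" --pt "-0.0012 0.008 0 0" --pt "-0.0015 0.01 0 0" --pt "-0.0018 0.012 0 0" --pt "-0.0021 0.014 0 0" --pt "-0.0024 0.016 0 0"

```text
t: 7.52
tcp_pos: [0.5648, 0.0119, 0.0305]
tool_rot: [0.028, 0.704, -0.031, 0.709]
force: [-0.4, -1.3, 0.5]
finger_gap: 0.523
```

>>> step_arm --pt "-0.0003 0.002 0 0" --pt "-0.0006 0.004 0 0" --pt "-0.0009 0.006 0 0" --pt "-0.0012 0.008 0 0" --pt "-0.0015 0.01 0 0" --pt "-0.0018 0.012 0 0" --pt "-0.0021 0.014 0 0" --pt "-0.0024 0.016 0 0"

```text
t: 8.18
tcp_pos: [0.5661, 0.0281, 0.0329]
tool_rot: [0.028, 0.704, -0.031, 0.709]
force: [-0.6, 0.2, 0.6]
finger_gap: 0.526
```

```bash
python3 -c "
from h import *
rel(-.012,0,.0355);edges('w8.png')"
```

```text
t 8.18 tcp [0.5661 0.0281 0.0329] stand [-0.0275  0.0004] tilt [ 0.006 -0.005 -1.   ] F [-0.6  0.2  0.6] gap 0.526
shift [-0.0027  0.0154  0.0005] turn 0.001 q [-0.15  0.74  1.72 -0.01  0.67 -0.06]
orange [([625, 24, 15, 85, 844], array([633.7,  67.7])), ([200, 168, 27, 133, 1446], array([208.9, 233.1])), ([394, 168, 49, 133, 4656], array([420.1, 233.5]))]
```

>>> step_arm --pt "-0.0003 0.002 0 0" --pt "-0.0006 0.004 0 0" --pt "-0.0009 0.006 0 0" --pt "-0.0012 0.008 0 0" --pt "-0.0015 0.01 0 0" --pt "-0.0018 0.012 0 0" --pt "-0.0021 0.014 0 0" --pt "-0.0024 0.016 0 0"

```text
t: 8.9
tcp_pos: [0.5675, 0.0446, 0.0353]
tool_rot: [0.028, 0.704, -0.031, 0.709]
force: [-0.0, -0.4, -0.0]
finger_gap: 0.528
```

>>> step_arm --pt "-0.0003 0.002 0 0" --pt "-0.0006 0.004 0 0" --pt "-0.0009 0.006 0 0" --pt "-0.0012 0.008 0 0" --pt "-0.0015 0.01 0 0" --pt "-0.0018 0.012 0 0" --pt "-0.0021 0.014 0 0" --pt "-0.0024 0.016 0 0"

```text
t: 9.57
tcp_pos: [0.5688, 0.0608, 0.0377]
tool_rot: [0.028, 0.704, -0.031, 0.709]
force: [1.1, -0.6, 0.2]
finger_gap: 0.523
```

>>> step_arm --pt "-0.0003 0.002 0 0" --pt "-0.0006 0.004 0 0" --pt "-0.0009 0.006 0 0" --pt "-0.0012 0.008 0 0" --pt "-0.0015 0.01 0 0" --pt "-0.0018 0.012 0 0" --pt "-0.0021 0.014 0 0" --pt "-0.0024 0.016 0 0"

```text
t: 10.23
tcp_pos: [0.5701, 0.0769, 0.04]
tool_rot: [0.028, 0.704, -0.031, 0.709]
force: [-0.7, 0.6, 0.3]
finger_gap: 0.527
```

```bash
python3 -c "
from h import *
rel(.035,0,.0425);edges('w9.png')"
```

```text
t 10.23 tcp [0.5701 0.0769 0.04  ] stand [0.0215 0.0006] tilt [ 0.007 -0.004 -1.   ] F [-0.7  0.6  0.3] gap 0.527
shift [-0.0025  0.0134  0.0006] turn 0.001 q [-0.06  0.74  1.7  -0.01  0.7   0.03]
orange [([593, 104, 47, 110, 1170], array([608.8, 155.9])), ([200, 168, 26, 133, 1457], array([209. , 233.1])), ([394, 168, 49, 133, 4684], array([420.6, 233.5]))]
```

View pics/w9.png

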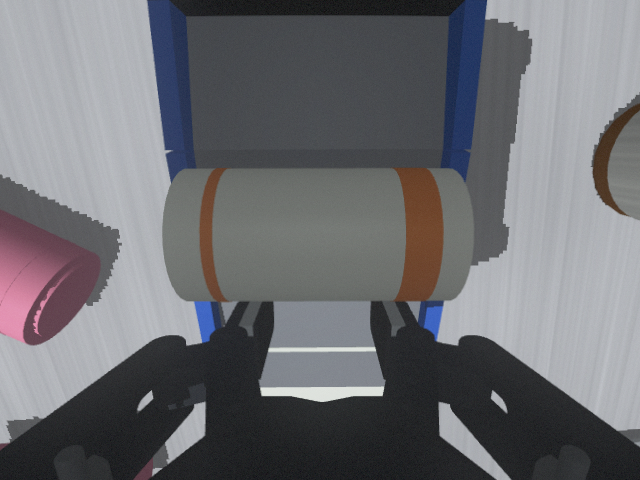

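>>> step_arm --pt "-0.0003 0.002 0 0" --pt "-0.0006 0.004 0 0" --pt "-0.0009 0.006 0 0" --pt "-0.0012 0.008 0 0" --pt "-0.0015 0.01 0 0" --pt "-0.0018 0.012 0 0" --pt "-0.0021 0.014 0 0" --pt "-0.0024 0.016 0 0"

```text
t: 10.95
tcp_pos: [0.5715, 0.0934, 0.0424]
tool_rot: [0.028, 0.704, -0.031, 0.709]
force: [0.8, -1.0, 0.4]
finger_gap: 0.526
```

>>> step_arm --pt "-0.0002 0.0015 0 0" --pt "-0.0004 0.0028 0 0" --pt "-0.0006 0.004 0 0" --pt "-0.0008 0.0052 0 0" --pt "-0.001 0.0063 0 0" --pt "-0.0011 0.0074 0 0" --pt "-0.0012 0.0082 0 0" --pt "-0.0013 0.009 0 0"

```text
t: 11.62
tcp_pos: [0.5723, 0.1025, 0.0437]
tool_rot: [0.028, 0.704, -0.031, 0.709]
force: [-0.9, -1.1, -0.1]
finger_gap: 0.525
```

```bash
python3 -c "
from h import *
rel(.053,0,.045);edges('w10.png')"
```

```text
t 11.62 tcp [0.5723 0.1025 0.0437] stand [0.0472 0.0007] tilt [ 0.007 -0.004 -1.   ] F [-0.9 -1.1 -0.1] gap 0.525
shift [-0.0013  0.0058  0.0007] turn 0.001 q [-0.01  0.74  1.68 -0.01  0.72  0.08]
orange [([579, 149, 61, 99, 730], array([598.4, 191.5])), ([200, 168, 27, 133, 1465], array([209. , 233.2])), ([395, 168, 48, 134, 4688], array([420.9, 233.7]))]
```

>>> step_arm --pt "-0.0001 0.0008 0 0" --pt "-0.0002 0.0016 0 0" --pt "-0.0003 0.0024 0 0" --pt "-0.0004 0.0032 0 0" --pt "-0.0005 0.004 0 0" --pt "-0.0006 0.0048 0 0" --pt "-0.0006 0.0056 0 0" --pt "-0.0006 0.0064 0 0"

```text
t: 12.33
tcp_pos: [0.5728, 0.1092, 0.0443]
tool_rot: [0.029, 0.704, -0.031, 0.709]
force: [0.5, 0.2, 0.2]
finger_gap: 0.526
```

```bash
python3 -c "
from h import *
rel(.08,0,.042);edges('w11.png')"
```

```text
t 12.33 tcp [0.5728 0.1092 0.0443] stand [0.0539 0.0007] tilt [ 0.007 -0.004 -1.   ] F [0.5 0.2 0.2] gap 0.526
shift [0.0022 0.0261 0.0007] turn 0.001 q [-0.    0.74  1.68 -0.01  0.72  0.09]
orange [([577, 162, 63, 68, 478], array([601.2, 190.1])), ([200, 168, 27, 134, 1450], array([208.9, 233.4])), ([394, 168, 50, 134, 4692], array([421. , 233.9])), ([576, 230, 16, 28, 119], array([583.7, 241.3]))]
```

>>> step_arm --pt "0 0.001 0 0" --pt "0 0.002 0 0" --pt "0 0.003 0 0" --pt "0 0.004 0 0" --pt "0.0002 0.0055 0 0" --pt "0.0004 0.0075 0 0" --pt "0.0006 0.0095 0 0" --pt "0.0008 0.0115 0 0"

```text
t: 13.05
tcp_pos: [0.5738, 0.121, 0.0434]
tool_rot: [0.029, 0.704, -0.031, 0.709]
force: [0.1, 0.3, -0.5]
finger_gap: 0.527
```

```bash
python3 -c "
from h import *
rel(.077,0,.042);edges('w12.png')"
```

```text
t 13.05 tcp [0.5738 0.121  0.0434] stand [0.0658 0.0007] tilt [ 0.007 -0.004 -1.   ] F [ 0.1  0.3 -0.5] gap 0.527
shift [0.0014 0.0112 0.0007] turn 0.001 q [ 0.02  0.74  1.67 -0.01  0.73  0.11]
orange [([394, 125, 52, 137, 4869], array([422.7, 193. ])), ([197, 127, 29, 135, 1498], array([206.3, 192.7])), ([590, 184, 50, 32, 257], array([611. , 196.3]))]
```

View pics/w12.png

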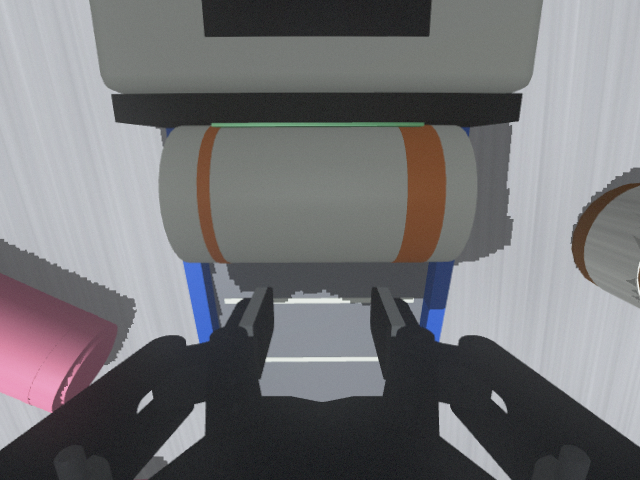

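>>> step_arm --pt "-0.01 -0.005 0 0" --pt "-0.035 -0.01 0 0" --pt "-0.075 -0.02 0 0" --pt "-0.11 -0.05 0.01 0" --pt "-0.12 -0.09 0.03 0" --pt "-0.12 -0.13 0.045 0" --pt "-0.12 -0.17 0.06 0" --pt "-0.12 -0.21 0.07 0"

```text
t: 13.77
tcp_pos: [0.6244, -0.0856, 0.1664]
tool_rot: [0.028, 0.703, -0.031, 0.71]
force: [0.4, 0.2, -0.3]
finger_gap: 0.528
```

```bash
cat >> h.py <<'E'
def relw(x,y,z):
    s=telemetry.sense(); M=R.from_quat(s['tool_rot']).as_matrix()
    print('t %.2f'%s['t'],'tcp',np.round(s['tcp_pos'],4),'tilt',np.round(M[:,0],3),'F',np.round(s['force'],1),'gap',round(s['finger_gap'],3),'shift',np.round(M.T@(np.r_[x,y,z]-s['tcp_pos']),4))
E
python3 -c "
from h import *
relw(.6505,-.2222,.1)
im=save('scene','s3.png')"
```

```text
t 13.77 tcp [ 0.6244 -0.0856  0.1664] tilt [ 0.01  -0.005 -1.   ] F [ 0.4  0.2 -0.3] gap 0.528 shift [ 0.0673 -0.1337  0.0367]
```

View pics/s3.png

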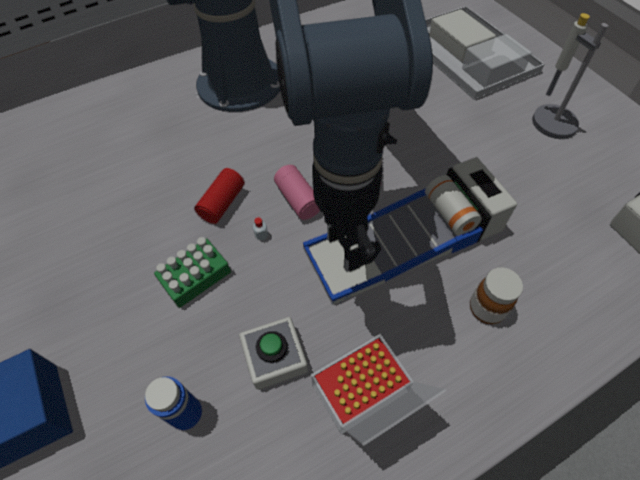

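Scene picture: the canister lies against the stop (about px 455,205), and everything else stands as before. Next is the button, with the jaws shut.

>>> step_arm --pt "0.0 -0.035 0.01 0" --pt "0.0 -0.075 0.02 0" --pt "0.0 -0.11 0.03 0" --pt "0.03 -0.1337 0.0367 0" --pt "0.055 -0.1337 0.0367 0" --pt "0.067 -0.1337 0.0367 0" --pt "0.067 -0.1337 0.0367 0" --pt "0.067 -0.1337 0.0367 0" --jaw 0.0

```text
t: 14.48
tcp_pos: [0.6517, -0.2309, 0.101]
tool_rot: [0.028, 0.702, -0.034, 0.711]
force: [-0.2, 0.3, 0.5]
finger_gap: -0.001
```

```bash
python3 -c "
from h import *
relw(.6505,-.2222,.065)
im=save('wrist','w13.png');im=save('scene','s4.png')
cv2.imwrite('pics/s4z.png',cv2.resize(im[270:410,200:360,::-1],None,fx=4,fy=4))"
```

```text
t 14.48 tcp [ 0.6517 -0.2309  0.101 ] tilt [ 0.012 -0.01  -1.   ] F [-0.2  0.3  0.5] gap -0.001 shift [ 0.0359  0.0089 -0.0024]
```

View pics/s4z.png

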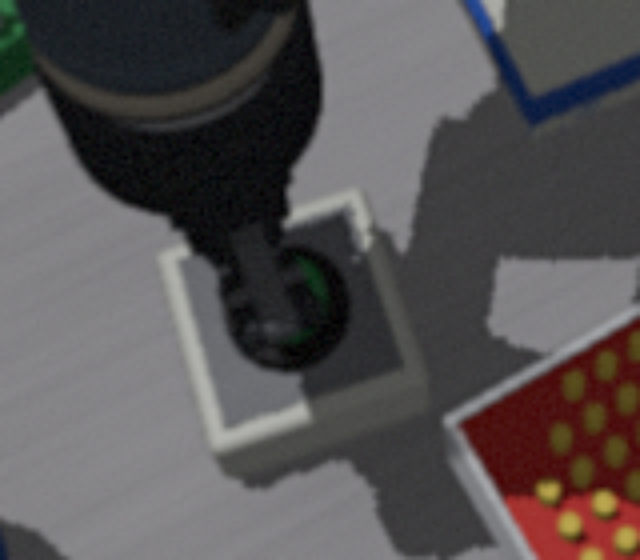

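View pics/w13.png

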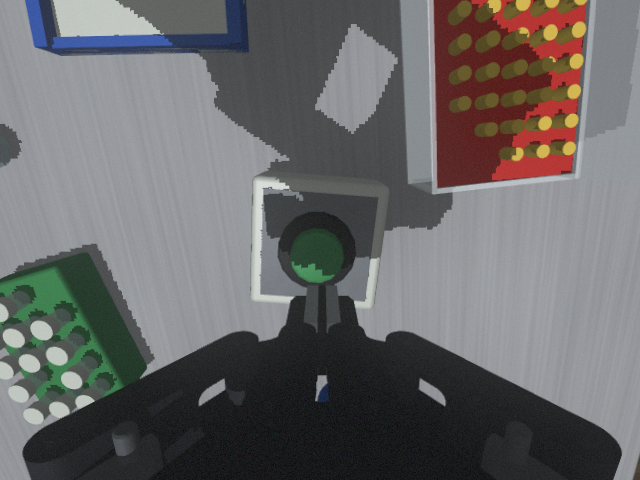

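>>> step_arm --pt "0.005 0.0089 -0.0024 0" --pt "0.015 0.0089 -0.0024 0" --pt "0.028 0.0089 -0.0024 0" --pt "0.033 0.0089 -0.0024 0" --pt "0.034 0.0089 -0.0024 0" --pt "0.034 0.0089 -0.0024 0"

```text
t: 15.08
tcp_pos: [0.6517, -0.2223, 0.0676]
tool_rot: [0.027, 0.701, -0.035, 0.711]
force: [1.3, -0.0, 0.0]
finger_gap: 0.001
```

```bash
python3 -c "
from h import *
relw(.6505,-.2222,.056)
w=save('wrist','w14.png')
m=cv2.inRange(cv2.cvtColor(w,cv2.COLOR_RGB2HSV),(50,90,40),(85,255,255))
m[:,:200]=0
ys,xs=np.where(m>0); print(len(xs),xs.min(),xs.max(),ys.min(),ys.max()); print(onz('wrist',((xs.min()+xs.max())/2,ys.min()),.062))"
```

```text
t 15.08 tcp [ 0.6517 -0.2223  0.0676] tilt [ 0.014 -0.012 -1.   ] F [ 1.3 -0.   0. ] gap 0.001 shift [ 0.0116  0.0001 -0.0013]
1375 287 349 261 305
[ 0.65048392 -0.20360512  0.062     ]
```

View pics/w14.png

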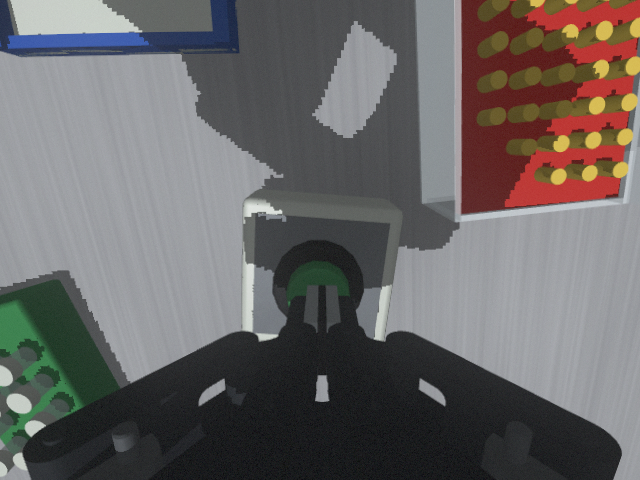

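>>> step_arm --pt "0.001 0.002 -0.001 0" --pt "0.002 0.002 -0.001 0" --pt "0.003 0.002 -0.001 0" --pt "0.0045 0.002 -0.001 0" --pt "0.006 0.002 -0.001 0" --pt "0.0075 0.002 -0.001 0" --pt "0.009 0.002 -0.001 0" --pt "0.01 0.002 -0.001 0"

```text
t: 15.8
tcp_pos: [0.6515, -0.2208, 0.0585]
tool_rot: [0.027, 0.701, -0.035, 0.712]
force: [-1.4, 0.1, 2.6]
finger_gap: -0.003
```

```bash
python3 -c "
from h import *
relw(.6505,-.2202,.056)"
```

```text
t 15.80 tcp [ 0.6515 -0.2208  0.0585] tilt [ 0.015 -0.012 -1.   ] F [-1.4  0.1  2.6] gap -0.003 shift [ 0.0025  0.0005 -0.0011]
```

>>> step_arm --pt "0.001 0.0 0 0" --pt "0.002 0 0 0" --pt "0.003 0 0 0" --pt "0.004 0 0 0" --pt "0.0045 0 0 0" --pt "0.0045 0 0 0"

```text
t: 16.3
tcp_pos: [0.6516, -0.2208, 0.056]
tool_rot: [0.026, 0.701, -0.035, 0.712]
force: [-2.7, 0.7, 11.9]
finger_gap: -0.002
```

>>> step_arm --pt "0.002 0.0 0 0" --pt "0.003 0 0 0" --pt "0.003 0 0 0" --pt "0.003 0 0 0"

```text
t: 16.63
tcp_pos: [0.6517, -0.2208, 0.0559]
tool_rot: [0.026, 0.701, -0.035, 0.712]
force: [-4.7, 2.5, 16.6]
finger_gap: -0.001
```

>>> step_arm --pt "-0.005 0.0 0 0" --pt "-0.015 0 0 0" --pt "-0.035 0 0 0" --pt "-0.07 0 0 0" --pt "-0.11 -0.02 0 0" --pt "-0.11 -0.06 -0.04 0" --pt "-0.11 -0.08 -0.08 0" --pt "-0.11 -0.08 -0.1 0"

```text
t: 17.3
tcp_pos: [0.5434, -0.2937, 0.1663]
tool_rot: [0.025, 0.699, -0.036, 0.713]
force: [-0.2, -0.3, -1.0]
finger_gap: 0.0
```

```bash
python3 -c "
from h import *
relw(.6505,-.2202,.2)
im=save('scene','s5.png');im=save('top','t5.png');rel(0,0,0)"
```

```text
t 17.30 tcp [ 0.5434 -0.2937  0.1663] tilt [ 0.019 -0.017 -1.   ] F [-0.2 -0.3 -1. ] gap 0.0 shift [-0.0329  0.082   0.101 ]
t 17.40 tcp [ 0.5371 -0.2902  0.1643] stand [-0.3471  0.0021] tilt [ 0.009 -0.009 -1.   ] F [ 0.5  0.2 -0.8] gap -0.001
shift [ 0.1614  0.3484 -0.0012] turn -0.005 q [-0.68  0.58  1.54 -0.    1.   -0.59]
```

View pics/s5.png

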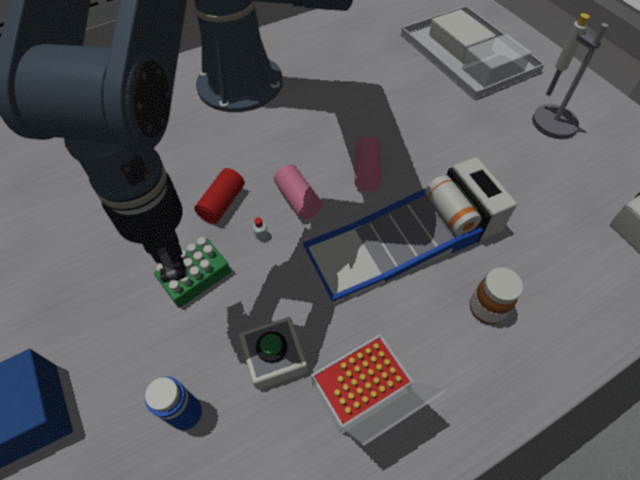

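View pics/t5.png

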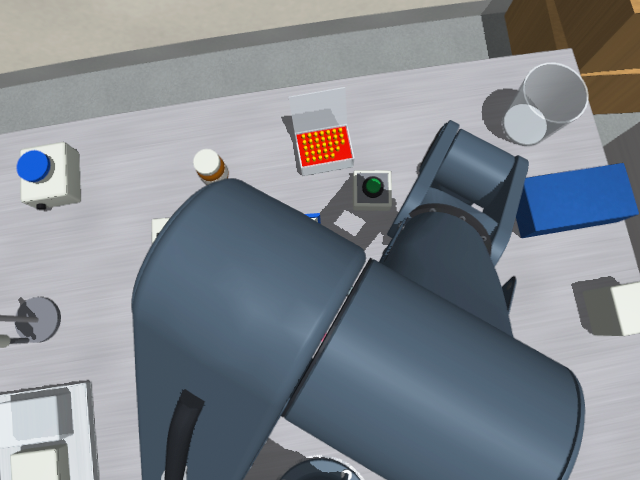

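Run:
```python
from h import *
im=cv2.imread('pics/s5.png');a=cv2.imread('pics/s0.png')
for n,i in(('s0',a),('s5',im)):
    m=cv2.inRange(cv2.cvtColor(i,cv2.COLOR_BGR2HSV),(50,90,20),(85,255,255))[320:380,240:310]
    ys,xs=np.where(m>0);print(n,'green',xs.min()+240,xs.max()+240,ys.min()+320,ys.max()+320)
m=cv2.inRange(cv2.cvtColor(im,cv2.COLOR_BGR2HSV),(5,120,80),(18,255,255))
n,l,st,c=cv2.connectedComponentsWithStats(m)
for i in range(1,n):
    if st[i][4]>15: print(st[i],c[i])
for uv in ((467,229),(470,228)):
    p=onz('scene',uv,.056);d=p[:2]-O;print(d@U,d@V)
cv2.imwrite('pics/s5z.png',cv2.resize(im[140:270,400:530],None,fx=4.5,fy=4.5))
```

```text
s0 green 259 281 333 355
s5 green 259 281 333 355
[431 181  15  11  17] [437.76470588 185.17647059]
[449 207  27  20 153] [460.59477124 214.26143791]
[480 280  10  22  53] [482.8490566  291.54716981]
[373 343   7   8  22] [375.59090909 346.27272727]
[365 347   7   9  22] [367.59090909 350.81818182]
[378 351   7   8  24] [380.75       354.16666667]
[356 352   7   8  23] [358.91304348 355.08695652]
[370 355   7   9  26] [372.76923077 358.34615385]
[348 357   7   8  24] [350.95833333 360.125     ]
[383 358   8   9  27] [386.22222222 361.7037037 ]
[362 360   7   9  24] [364.58333333 363.70833333]
[340 362  12  17  47] [345.78723404 369.85106383]
[375 363   7   9  23] [378.         366.43478261]
[354 365   7   9  24] [356.33333333 368.25      ]
[389 366   7   9  26] [391.88461538 370.15384615]
[367 368   7   9  26] [369.84615385 371.61538462]
[381 371   7   9  25] [383.68 374.8 ]
[359 373   7   9  25] [361.84 376.52]
[337 375   7   9  26] [339.92307692 378.5       ]
[395 375   7   8  22] [397.45454545 378.36363636]
[373 377   7   8  22] [375.54545455 380.        ]
[351 378   7   9  25] [353.52 381.8 ]
[386 380   8   8  25] [389.52 383.2 ]
[342 383   7   9  23] [345.13043478 386.69565217]
[364 382   8   8  27] [367.37037037 385.2962963 ]
[378 385   8   9  24] [381.125      388.58333333]
[356 387   7   8  23] [358.60869565 390.17391304]
[334 389   7   8  20] [336.5 392.1]
[370 390   7   9  24] [372.83333333 393.625     ]
[347 392   8   9  25] [350.4  395.48]
[339 397   7   9  23] [341.95652174 400.43478261]
[361 396   8   8  25] [364.48 399.4 ]
[353 401   7   8  24] [356.04166667 404.58333333]
[344 406   7   9  25] [347.08 409.64]
0.11349804839693636 -0.0528280643959186
0.11946115677427056 -0.05327389889968444
```

View pics/s5z.png

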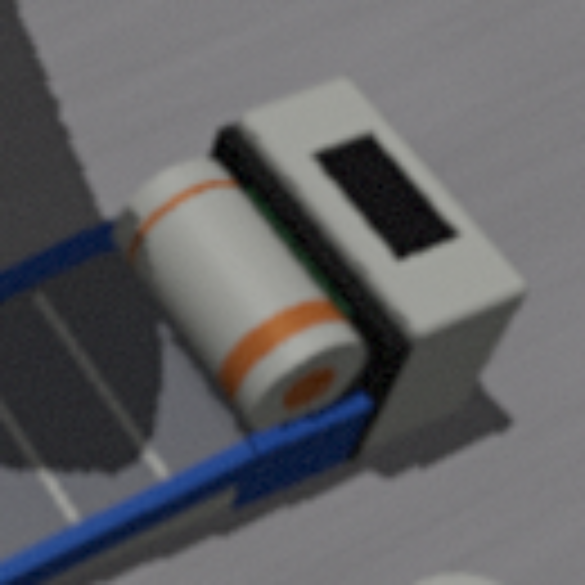

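The canister rests in the dip against the stop, with its end face around x = 0.113 to 0.119 m in the stand's frame (nest 0.117). The green button is back at its original pixels. I'll let the arm settle and hand in.

>>> step_arm --pt "-0.02 0 0 0" --pt "-0.02 0 0 0" --pt "-0.02 0 0 0" --pt "-0.02 0 0 0"

```text
t: 17.73
tcp_pos: [0.5378, -0.2899, 0.1839]
tool_rot: [0.029, 0.703, -0.035, 0.71]
force: [-0.4, 0.3, -0.8]
finger_gap: -0.001
```

```bash
python3 -c "
from h import *
rel(0,0,0); print(manip.sign_off())"
```

```text
t 17.73 tcp [ 0.5378 -0.2899  0.1839] stand [-0.3467  0.0015] tilt [ 0.01  -0.009 -1.   ] F [-0.4  0.3 -0.8] gap -0.001
shift [ 0.181   0.3482 -0.002 ] turn -0.005 q [-0.68  0.56  1.53 -0.    1.04 -0.59]
the job is handed in; nothing more can be done
None
```

The canister lies in the dip against the black stop. After that I pressed the green button fully down and let it go. I handed the job in at 17.7 s.

- **Push:** I pushed the canister with both fingers at about 10–25 mm/s. Each wrist picture on the ramp up to the crest showed it in the same place in front of the fingers, so it did not roll back or run ahead. Past the crest it rolled the last stretch to the stop by itself, about 13 mm ahead of the fingers. The final scene picture puts its centre about 113–119 mm along the stand; the nest is at 117 mm.
- **Button:** I pressed until the tool stopped at 56 mm height, 6 mm below the released top, with about 17 N on the wrist. After I let go, the green cap was back at its original pixels.
- **Surroundings:** The final scene picture shows everything else where it stood. The gripper was clear of everything, about 18 cm above the table. The last top picture was mostly blocked by the arm, so these final checks rest on the scene camera alone.
- **Disagreement:** The two cameras differed by 2–5 mm on most stand and button points. One stop corner was further off, a misread corner I did not use.

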